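# Open the colorimeter's sample lid

## Robot

A 6-joint arm with a two-finger parallel gripper is mounted at the origin on the work surface. World frame = base frame: x ahead of the robot, y to its left, z up, the work surface at z = 0. Lengths are in m, angles in degrees, forces in N, time in s.
With the tool pointing down it reaches from about 0.3 to 1 m from the base axis. Payload 5.1 kg.
Tool frame: the origin (TCP) lies at the very end of the fingers, on their centre line; the grasp point (between the pads) lies 19 mm behind it; x points along the fingers, y is the direction in which the jaws open and shut, and the axes are right-handed (so a half turn about x gives the same grasp; the last joint's range is limited). The gripper opens to 95 mm and grips with 3 to 60 N. Pads are 20 mm wide; open, the fingers measure 119 mm over their backs; the gripper's body (75 mm by 180 mm) begins 59 mm behind the grasp point.
Start: joints at [64.481, 7.093, 94.555, -0, 78.352, -4.733], TCP at [0.231, 0.608, 0.215] pointing down, gripper open.
Joint ranges: [-149.61, 149.61], [-58.7, 133.49], [1.44, 155.28], [-77.14, 257.14], [18.33, 153.61], [-166.67, 166.67]. Speed limits (degrees/s): [147.25, 147.25, 180, 180, 180, 180].

## Interface

Orientations are given as a 3x3 rotation matrix whose columns are the frame's x, y, z axes.
In Python, from cell import manip gives the robot as it stands.
- The arm moves only by the tool drive_tool, never from a script. Its arguments are lists of equal length, an entry for each row: "travel": the shift along the tool's x, y, z in cm, a list of three; "dr": the turn, a rotation vector about the tool's x, y, z in degrees, a list of three; "claw": the opening, from 0 (shut) to 1 (fully open). In form: {"travel": [[tx, ty, tz], ...], "dr": [[wx, wy, wz], ...], "claw": [claw, ...]}. A call has 1 to 5 rows; each row is the pose to reach, as a shift and turn from the pose commanded when the call began, along the tool's axes at that moment; what a row does not reach only later rows make up. A row lasts 1/10 s, in which the tool goes at most 50 mm and 8.59 degrees, less where a joint would pass 70% of its speed; a pose out of reach is approached as far as the arm can. A call with a gripper value outside its range is refused whole. The fingers move at their own pace and stop on an object; "grip_force" is the grip in N (left out, the last holds). Time passes only in rows, so rows that repeat a pose let the fingers close. It gives the time, the measured TCP pose, the force and the opening at its end, in the units of the state.
- manip.state(): the state, without advancing time (a new reading comes with each control period).
- manip.capture(name): name is "scene" or "top" or "wrist"; returns the picture (480x640x3 uint8, blue, green, red); there is no depth.
- manip.camera_params(name): a dict with "mtx" (3x3 intrinsics, pixels), "R" (3x3) and "t" (3): a world point X has camera coordinates R X + t; the wrist camera has in their place "hand_eye" (4x4, takes a point from camera to tool coordinates, whose origin is the TCP and whose axes are the tool frame's). Camera axes: x right, y down, z forward; pixel columns grow to the right and rows downward; lengths in m; the calibration is good to about 2 mm. The wrist camera is an equidistant fisheye: a pixel r from the principal point sees the ray r / f radians off the axis. A picture is of the moment at which its call begins: read the wrist's pose just before it. camera_params takes no time and is no camera call.
- manip.hand_in(): hands the job in, once; it reports no verdict.
The state is a dict: "clock": time; "q": joint angles; "qvel": joint speeds; "joint_torque": joint torques, N m; "ee_pos": TCP position; "eef_rot": TCP orientation; "contact_force": force on the tool from outside, world axes, zero at the start; "wrist_torque": the same for the moment, N m; "width": opening from 0.0 (shut) to 1.0 (fully open).
Only numpy, scipy, OpenCV 4.12 (cv2) and the standard library are available. Lean on these libraries where they do the work, as an engineer would, in place of code of your own. Each camera call takes 0.05 s, during which the arm holds its last target.

## Task

Press the release tab of the colorimeter with a fingertip so that the sample lid springs up, then push the lid back until it is fully open and leave it standing open, with the tab let go. Nothing is to be picked up: leave the cuvette in its well and the glassware around the instrument standing where it is, and do not force the tab or the lid.

Things in the scene. Friction and masses are not known exactly. Their poses are not given: they have to be found in the camera images.
- colorimeter: White bench colorimeter, fixed on the black bench, 140 mm wide. Origin on the bench; x from its front (keypad) to its rear, y to its left, z up. Case spans x -135 to +100 mm: top 75 mm high from x = -18 mm to the rear; a step 67 mm high at x = -77 to -18, under the release tab; ahead of it a keypad panel slopes to the front. The grey sample lid on top is hinged at the rear.
- tab_pad (a point): Centre of the upper face of the release tab, 82 mm above the bench at x = -55.5, y = 0 of the colorimeter; moves with the tab. The tab is a grey ribbed plate 31 mm (x) by 36 mm (y), in front of the lid. Behind it (x = -31 to -21 mm) a separate latch hook, 3 mm higher than the tab, holds the lid; it is not to be pressed. Press the tab straight down.
- release_tab (a joint): How far the tab is pressed straight down, m: 0 at rest, lets go of the lid at about 0.004, stop at 0.007. It takes about 2 N to start, 3.2 N to release the lid and 4 N at the stop; it springs back when let go.
- sample_lid (a joint): Lid angle, rad: 0 shut and latched, 1.9 fully open at its stop (leaning 19 degrees back past vertical). When the tab is pressed a spring lifts it within a second to about 1.05, no further; from there it must be pushed, against friction and damping (1 to 3 N at its free edge at 0.1 m/s). It stays where it is left above 1.05.
- lid_edge (a point): Middle of the lid's lower front edge (free edge): shut, 75 mm ahead of and 12 mm below the hinge axis; sprung up, about 48 mm ahead of and 59 mm above it. The lid is an upturned tray 75 by 70 mm: 5 mm plate, 4 mm skirts on front and sides reaching 12 mm below the hinge axis, 62 mm inside, a steel lip 4 mm out at mid front. Sprung up, its hollow side faces the front.
- lid_hinge (a point): Middle of the lid's hinge axis, which runs along the colorimeter's y axis, at x = +55 mm, y = 0, 88 mm above the bench. Fixed to the case.
- cuvette: Clear square cuvette, 12.5 x 12.5 x 44 mm, 12 g, standing loose in a well under the lid at x = +15 mm, y = 0 of the colorimeter; it stands 6 mm proud of the case top. Origin at the centre of its underside, 37 mm above the bench. To be left alone.
- bottle: Reagent bottle, 70 mm in diameter, 140 mm tall, loose on the bench beside the colorimeter. Origin at the centre of its underside. To be left alone.
- vial: Small capped vial, 32 mm in diameter, 60 mm tall, loose on the bench beside the colorimeter. Origin at the centre of its underside. To be left alone.
- cylinder: Glass measuring cylinder, foot 60 mm in diameter, stem 22 mm, 152 mm tall, loose on the bench beside the colorimeter. Origin at the centre of its underside. To be left alone.
- petri_dish: Closed clear petri dish, 90 mm in diameter, 16 mm tall, loose on the bench beside the colorimeter. Origin at the centre of its underside. To be left alone.

How it is judged (in metres and radians):
On the way, in this order (a step that is already met when the one before it is completed fails the run):
1. the release tab is pressed down (value of joint release_tab above 0.003 m and value of joint sample_lid below 0.5 rad).
2. the lid has sprung up (value of joint sample_lid above 0.8 rad), for 0.1 s.
3. the lid is pushed fully open (value of joint sample_lid above 1.75 rad), for 0.1 s.
At the end, for the whole second after the job is handed in: The lid stands at more than 1.75 rad (stop at 1.9), the release tab is back up (pressed less than 1.5 mm), the cuvette is in its well within 5 mm of where it was, and the bottle, vial, cylinder and dish are within 25 mm of where they stood (value of joint sample_lid above 1.75 rad and value of joint release_tab below 0.0015 m and z of cuvette in the frame of colorimeter below 0.041 m and distance of cuvette from where it was at the start of the episode below 0.005 m and distance of each of bottle, vial, cylinder, petri_dish from where it was at the start of the episode below 0.025 m); the robot touches nothing.
It fails at once if the cuvette is pulled from its well (distance of cuvette from where it was at the start of the episode above 0.01 m).
It fails at once if the bottle, vial, cylinder or petri dish is lifted, carried, pushed away or knocked over (distance of any of bottle, vial, cylinder, petri_dish from where it was at the start of the episode above 0.025 m or angle between any of bottle, vial, cylinder, petri_dish's own z axis and vertical above 0.5 rad).
It fails at once if the lid or the tab is forced or squeezed with more than 40 N (contact force between any of the fingers, the arm and sample_lid above 40 N or contact force between any of the fingers, the arm and release_tab above 40 N).
It also fails if it takes over 38 s, if anything falls off the work surface, if the arm or the gripper's body presses on something with over 40 N, if the wrist force passes 120 N, or if a joint passes its speed limit or range.

## Working session

There is one attempt and no reset: what is moved stays moved. The work goes in short steps, Python scripts to look and compute and a tool call to move; the robot and the scene stay as the last step left them, time stands still between calls to the robot, and variables do not carry over. Pictures are saved under pics/ and viewed, and the job is handed in when it is done.

Besides the shell and the picture viewer there is one more tool, called after ">>>" as name(argument=value, ...) on one line, values as JSON. drive_tool: Moves the arm, as the interface text tells. Its arguments: {"type":"object","properties":{"travel":{"type":"array","items":{"type":"array","items":{"type":"number"}}},"dr":{"type":"array","items":{"type":"array","items":{"type":"number"}}},"claw":{"type":"array","items":{"type":"number"}},"grip_force":{"type":"number"}},"required":["travel","dr","claw"]}

```bash
mkdir -p pics; ls; python3 - <<'E'
from cell import manip
import cv2
print(manip.state())
for n in ["scene","top","wrist"]:
    print(n,manip.camera_params(n))
for n in ["scene","top"]:
    cv2.imwrite(f"pics/{n}0.png",manip.capture(n))
E
```

```text
pics
{'clock': 0.0, 'q': array([ 6.44802043e+01,  7.13346009e+00,  9.46319761e+01, -1.24663459e-03,
        7.83503244e+01, -4.73137419e+00]), 'qvel': array([-0.03904619,  0.0629389 ,  0.01294968, -0.08764112,  0.09878009,
        0.06571378]), 'joint_torque': array([ 4.88281275e-04, -4.17597556e+01, -3.59933925e+01,  7.74489529e-02,
        4.89303761e-02, -1.71980091e-04]), 'ee_pos': array([0.23044754, 0.60711266, 0.21340916]), 'eef_rot': array([[-8.51204991e-04,  3.54913058e-01,  9.34898923e-01],
       [-1.83246549e-03,  9.34897139e-01, -3.54914048e-01],
       [-9.99997959e-01, -2.01527462e-03, -1.45423182e-04]]), 'contact_force': array([ 0.34822656, -0.00623133,  0.24642494]), 'wrist_torque': array([0.05020057, 0.02570735, 0.01337906]), 'width': 1.0019865211683285}
scene {'mtx': array([[577.53445482,   0.        , 312.38304918],
       [  0.        , 577.53445482, 239.68585589],
       [  0.        ,   0.        ,   1.        ]]), 'R': array([[-0.23899537,  0.97101539,  0.00321291],
       [ 0.77331194,  0.19233377, -0.60414929],
       [-0.58725621, -0.1419043 , -0.79686468]])
[... 245 characters left out ...]
6, -0.99993907,  0.00350974],
       [-0.97863435,  0.00952227, -0.20538777],
       [ 0.20534184, -0.00558437, -0.97867438]]), 't': array([0.07506308, 0.58299125, 0.68405045])}
wrist {'mtx': array([[371.64829954,   0.        , 315.6558768 ],
       [  0.        , 371.64829954, 243.75663198],
       [  0.        ,   0.        ,   1.        ]]), 'hand_eye': array([[ 5.50621587e-04, -2.45939336e-01,  9.69285066e-01,
        -1.70409247e-01],
       [ 9.99999673e-01,  7.08720612e-04, -3.88244020e-04,
        -7.37233657e-04],
       [-5.91467829e-04,  9.69284964e-01,  2.45939646e-01,
        -6.93757919e-02],
       [ 0.00000000e+00,  0.00000000e+00,  0.00000000e+00,
         1.00000000e+00]])}
```

View pics/scene0.png

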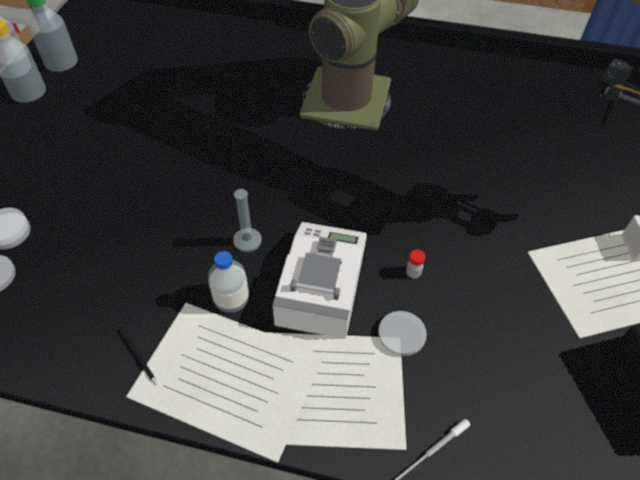

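View pics/top0.png

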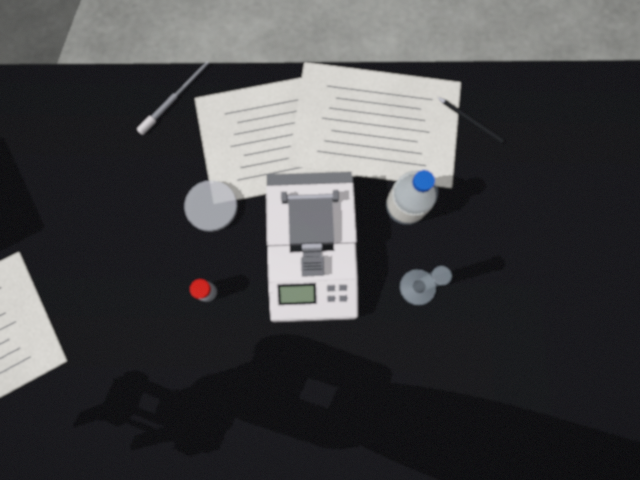

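Scene: the colorimeter is around (320,275). Top: the case spans about (267..357, 175..320), with its front toward the robot, the tab near (313,263), and the lid near (313,222). Next I'll zoom in on both.

```bash
python3 - <<'E'
import cv2
a=cv2.imread("pics/top0.png")[165:330,255:370]; b=cv2.imread("pics/scene0.png")[215:340,265:380]
cv2.imwrite("pics/top0z.png",cv2.resize(a,None,fx=3.6,fy=3.6,interpolation=cv2.INTER_CUBIC))
cv2.imwrite("pics/scene0z.png",cv2.resize(b,None,fx=4.5,fy=4.5,interpolation=cv2.INTER_CUBIC))
E
```

```text
(no output)
```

View pics/top0z.png

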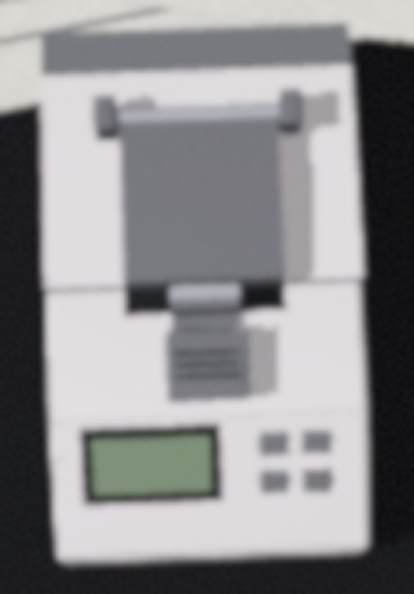

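View pics/scene0z.png

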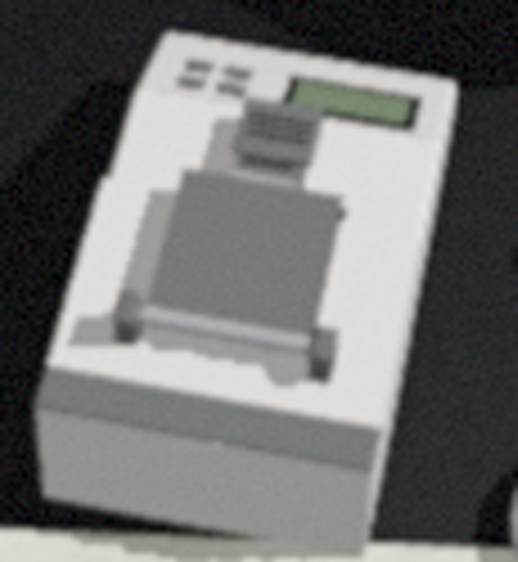

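```bash
cat > h.py <<'E'
import numpy as np
from cell import manip
def ray(n,u,v):
    p=manip.camera_params(n); R,t=p["R"],p["t"]; d=R.T@np.linalg.inv(p["mtx"])@[u,v,1.]; return -R.T@t,d
def onz(n,uv,z):
    c,d=ray(n,*uv); return c+d*(z-c[2])/d[2]
def proj(n,X):
    p=manip.camera_params(n); x=p["mtx"]@(p["R"]@np.array(X)+p["t"]); return x[:2]/x[2]
E
python3 - <<'E'
from h import *
T=lambda x,y:((x+.5)/3.6-.5+255,(y+.5)/3.6-.5+165)
S=lambda x,y:((x+.5)/4.5-.5+265,(y+.5)/4.5-.5+215)
t=onz("top",T(208,364),.082);print("tab top",t)
a=onz("top",T(45,290),.075);b=onz("top",T(366,278),.075);print("step",a,b,np.linalg.norm(a-b),np.degrees(np.arctan2(*(b-a)[:2][::1])))
print("tab scene",onz("scene",S(277,131),.082))
print("hinge top",onz("top",T(105,112),.093),onz("top",T(290,105),.093))
print("hinge sc",onz("scene",S(130,308),.093),onz("scene",S(322,345),.093))
# fine: case rear corners
print("rear",onz("top",T(42,70),.075),onz("top",T(354,62),.075))
E
```

```text
tab top [0.5426831 0.068792  0.082    ]
step [0.5774108 0.1400847 0.075    ] [ 0.58143151 -0.00130925  0.075     ] 0.14145111266879984 178.37116254001523
tab scene [0.54116025 0.06883816 0.082     ]
hinge top [0.65316881 0.11284691 0.093     ] [0.65562028 0.03161128 0.093     ]
hinge sc [0.65258366 0.03214195 0.093     ] [0.65102465 0.11279886 0.093     ]
rear [0.67902778 0.14240522 0.075     ] [0.68152744 0.00109685 0.075     ]
```

```bash
cat >> h.py <<'E'
def shift(target,s=None,yaw=1.7):
    s=s or manip.state(); R=s["eef_rot"]; d=R.T@(np.array(target)-s["ee_pos"])*100
    from scipy.spatial.transform import Rotation as Ro
    a=np.radians(yaw); Z=np.array([np.cos(a),np.sin(a),0]);X=np.array([0,0,-1.]);Y=np.cross(Z,X)
    dr=Ro.from_matrix(R.T@np.c_[X,Y,Z]).as_rotvec(degrees=True)
    print("t",s["clock"],"pos",s["ee_pos"].round(4),"shift cm",d.round(2),"dr",dr.round(2),"F",s["contact_force"].round(2),"w",s["width"])
E
python3 -c "
from h import *
shift([.5405,.0688,.215])"
```

```text
t 0.1 pos [0.2305 0.6071 0.2135] shift cm [ -0.08 -39.33  48.09] dr [-22.49  -0.03   0.1 ] F [-0.15 -0.12 -0.54] w 0.9998688208965207
```

>>> drive_tool(travel=[[0,-4,5],[0,-8,10],[0,-12,14.5],[0,-16,19.5],[0,-20,24.5]], dr=[[-3,0,0],[-6,0,0],[-9,0,0],[-12,0,0],[-15,0,0]], claw=[0,0,0,0,0], grip_force=5)

```text
clock: 0.6
ee_pos: [0.3557, 0.3891, 0.2142]
eef_rot: [[-0.0, 0.098, 0.995], [-0.0, 0.995, -0.098], [-1.0, -0.0, -0.0]]
contact_force: [1.1, 0.4, 0.3]
width: 0.637
```

```bash
python3 -c "
from h import *
shift([.5405,.0688,.180])"
```

```text
t 0.6 pos [0.3557 0.3891 0.2142] shift cm [  3.43 -30.06  21.53] dr [-7.32 -0.02  0.03] F [1.13 0.45 0.28] w 0.6366763712782209
```

>>> drive_tool(travel=[[0.5,-6,4.5],[1,-12,9],[2,-18,13],[3,-23,16.5],[3.5,-24.7,17.8]], dr=[[-2,0,0],[-4,0,0],[-6,0,0],[-7.5,0,0],[-7.5,0,0]], claw=[0,0,0,0,0])

```text
clock: 1.1
ee_pos: [0.4803, 0.1741, 0.188]
eef_rot: [[0.0, -0.03, 1.0], [0.0, 1.0, 0.03], [-1.0, 0.0, 0.0]]
contact_force: [0.3, -0.1, 0.1]
width: 0.215
```

>>> drive_tool(travel=[[0,0,0],[0,0,0],[0,0,0],[0,0,0],[0,0,0]], dr=[[0,0,0],[0,0,0],[0,0,0],[0,0,0],[0,0,0]], claw=[0,0,0,0,0])

```text
clock: 1.6
ee_pos: [0.4794, 0.1772, 0.1885]
eef_rot: [[0.0, -0.032, 0.999], [0.0, 0.999, 0.032], [-1.0, 0.0, 0.0]]
contact_force: [0.2, -0.7, -0.3]
width: 0.007
```

```bash
python3 -c "
from h import *
import cv2
shift([.5405,.0688,.110])
cv2.imwrite('pics/w1.png',manip.capture('wrist'));cv2.imwrite('pics/s1.png',cv2.resize(manip.capture('scene')[150:350,200:440],None,fx=3,fy=3,interpolation=2))"
```

```text
t 1.6 pos [0.4794 0.1772 0.1885] shift cm [  7.85 -11.04   5.75] dr [ 0.15  0.02 -0.01] F [ 0.2  -0.74 -0.31] w 0.0072640181970616505
```

View pics/w1.png

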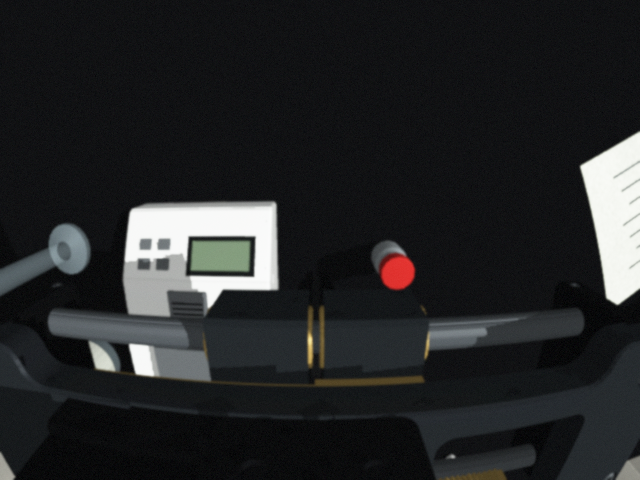

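View pics/s1.png

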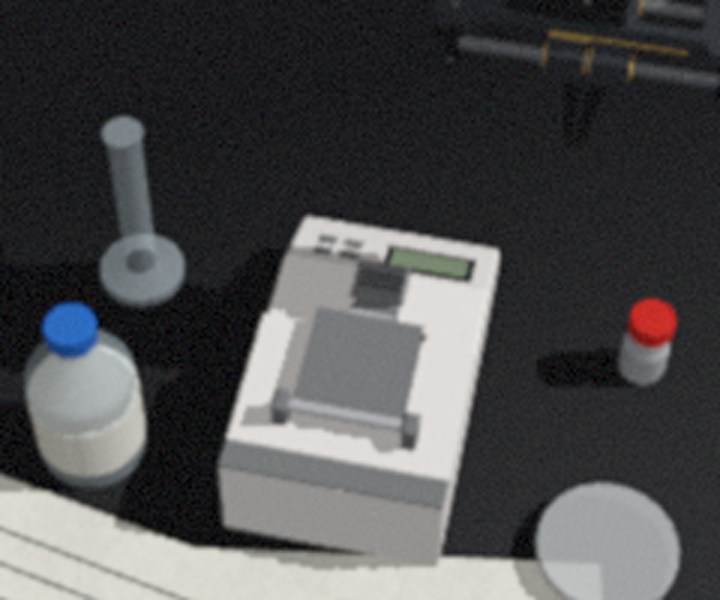

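The wrist view shows the colorimeter at lower left, with the tab at (188,303). The move was speed-limited, so 11 cm sideways remains. The fingers are shut.

>>> drive_tool(travel=[[0,-3,1.5],[1,-6,3],[2,-9,4.5],[4,-11,5.8],[5,-11,5.8]], dr=[[0,0,0],[0,0,0],[0,0,0],[0,0,0],[0,0,0]], claw=[0,0,0,0,0])

```text
clock: 2.2
ee_pos: [0.5415, 0.0662, 0.1369]
eef_rot: [[-0.001, -0.028, 1.0], [-0.0, 1.0, 0.028], [-1.0, -0.0, -0.001]]
contact_force: [-0.8, 1.4, -0.2]
width: 0.003
```

>>> drive_tool(travel=[[0,0,0],[0,0,0],[0,0,0]], dr=[[0,0,0],[0,0,0],[0,0,0]], claw=[0,0,0])

```text
clock: 2.5
ee_pos: [0.5413, 0.0688, 0.1394]
eef_rot: [[0.002, -0.031, 1.0], [0.0, 1.0, 0.031], [-1.0, 0.0, 0.002]]
contact_force: [-0.4, 0.6, 0.1]
width: 0.003
```

```bash
python3 -c "
from h import *
import cv2
shift([.5405,.0688,.084])
cv2.imwrite('pics/w2.png',manip.capture('wrist'));cv2.imwrite('pics/s2.png',cv2.resize(manip.capture('scene')[150:350,200:440],None,fx=3,fy=3,interpolation=2))"
```

```text
t 2.5 pos [0.5413 0.0688 0.1394] shift cm [ 5.54  0.   -0.09] dr [ 0.1   0.09 -0.01] F [-0.41  0.61  0.05] w 0.003370333060579314
```

View pics/w2.png

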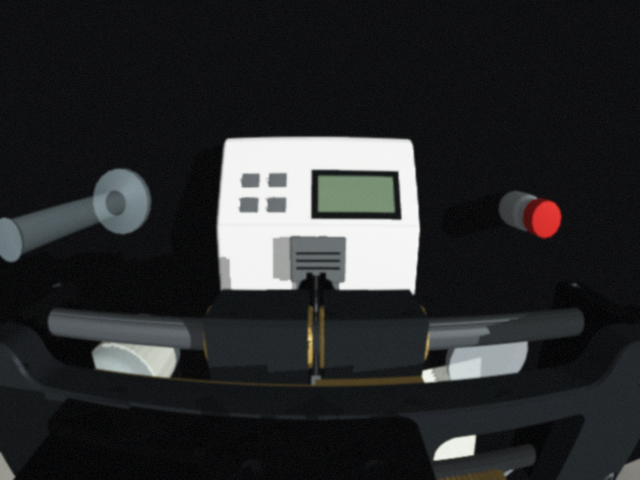

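View pics/s2.png

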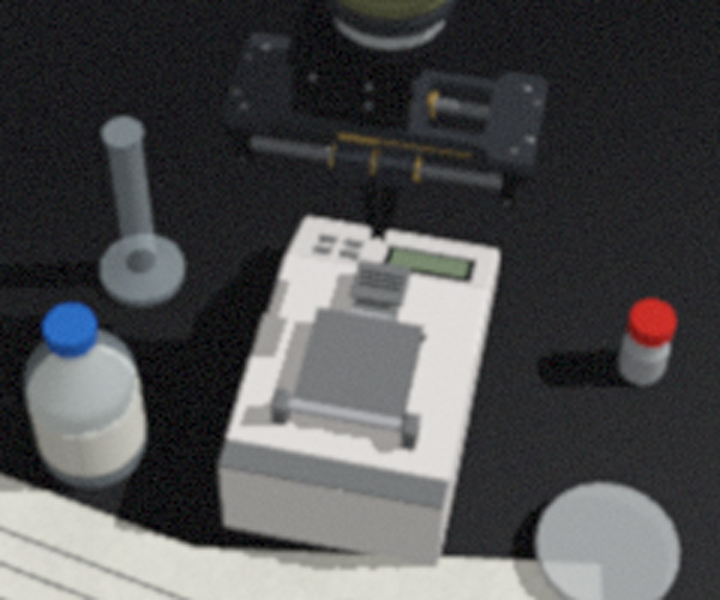

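Scene: fingertips near (377,225), directly ahead of and above the tab at (380,285). Wrist: tab columns 291–345, front edge at row 237, and the fingers centred on it at column 317. I'll cross-check the tab's front edge by wrist ray.

```bash
python3 -c "
from h import *
s=manip.state();p=manip.camera_params('wrist');K=p['mtx'];H=p['hand_eye']
for u,v in [(291,237),(345,237)]:
    d=np.array([u-K[0,2],v-K[1,2]]);r=np.hypot(*d);th=r/K[0,0]
    c=np.r_[d/r*np.sin(th),np.cos(th)]
    o=s['ee_pos']+s['eef_rot']@H[:3,3];w=s['eef_rot']@H[:3,:3]@c
    print(o+w*(.082-o[2])/w[2])
"
```

```text
[0.52576534 0.05202401 0.082     ]
[0.52467929 0.08606363 0.082     ]
```

>>> drive_tool(travel=[[1.2,0,0],[2.4,0,0],[3.6,0,-0.1],[4.6,0,-0.1],[5.0,0,-0.1]], dr=[[0,0,0],[0,0,0],[0,0,0],[0,0,0],[0,0,0]], claw=[0,0,0,0,0])

```text
clock: 3.1
ee_pos: [0.5388, 0.0677, 0.086]
eef_rot: [[-0.003, -0.03, 1.0], [-0.0, 1.0, 0.03], [-1.0, 0.0, -0.003]]
contact_force: [-0.1, 0.1, -0.0]
width: 0.005
```

>>> drive_tool(travel=[[0.2,0,0],[0.4,0,0],[0.6,0,0],[0.6,0,0]], dr=[[0,0,0],[0,0,0],[0,0,0],[0,0,0]], claw=[0,0,0,0])

```text
clock: 3.5
ee_pos: [0.5402, 0.0678, 0.0824]
eef_rot: [[0.0, -0.03, 1.0], [0.0, 1.0, 0.03], [-1.0, -0.0, 0.0]]
contact_force: [-0.7, -0.4, -0.3]
width: 0.008
```

>>> drive_tool(travel=[[0.15,0,0],[0.3,0,0],[0.4,0,0],[0.5,0,0],[0.5,0,0]], dr=[[0,0,0],[0,0,0],[0,0,0],[0,0,0],[0,0,0]], claw=[0,0,0,0,0])

```text
clock: 4.0
ee_pos: [0.5404, 0.0678, 0.0775]
eef_rot: [[0.001, -0.03, 1.0], [0.0, 1.0, 0.03], [-1.0, -0.0, 0.001]]
contact_force: [-0.6, 0.0, 3.6]
width: 0.003
```

```bash
python3 -c "
from h import *
import cv2
shift([.5405,.0688,.13])
cv2.imwrite('pics/s3.png',cv2.resize(manip.capture('scene')[150:350,200:440],None,fx=3,fy=3,interpolation=2))"
```

```text
t 4.0 pos [0.5404 0.0678 0.0775] shift cm [-5.25  0.1   0.01] dr [0.01 0.05 0.  ] F [-0.6   0.05  3.56] w 0.0031486135312389168
```

View pics/s3.png

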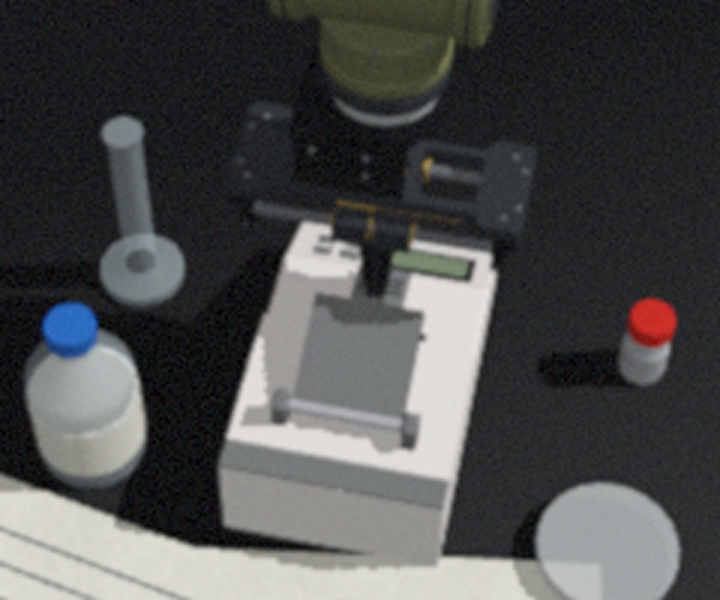

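The force is 3.6 N, and the lid's free edge has moved from row ~312 to ~300, so it has just started to rise. I'll press slightly further and hold.

>>> drive_tool(travel=[[0.06,0,0],[0.06,0,0],[0.06,0,0],[0.06,0,0],[0.06,0,0]], dr=[[0,0,0],[0,0,0],[0,0,0],[0,0,0],[0,0,0]], claw=[0,0,0,0,0])

```text
clock: 4.55
ee_pos: [0.5404, 0.0677, 0.0769]
eef_rot: [[0.001, -0.03, 1.0], [0.0, 1.0, 0.03], [-1.0, -0.0, 0.001]]
contact_force: [0.1, -0.8, 2.7]
width: 0.007
```

>>> drive_tool(travel=[[0,0,0],[0,0,0],[0,0,0],[0,0,0],[0,0,0]], dr=[[0,0,0],[0,0,0],[0,0,0],[0,0,0],[0,0,0]], claw=[0,0,0,0,0])

```text
clock: 5.05
ee_pos: [0.5403, 0.0678, 0.0768]
eef_rot: [[0.001, -0.03, 1.0], [-0.0, 1.0, 0.03], [-1.0, -0.0, 0.001]]
contact_force: [0.9, -0.0, 3.3]
width: 0.004
```

```bash
python3 -c "
from h import *
import cv2
shift([.5405,.0688,.13])
cv2.imwrite('pics/s4.png',cv2.resize(manip.capture('scene')[150:350,200:440],None,fx=3,fy=3,interpolation=2))"
```

```text
t 5.05 pos [0.5403 0.0678 0.0768] shift cm [-5.32  0.1   0.02] dr [0.01 0.03 0.  ] F [ 0.95 -0.04  3.26] w 0.004480673063545617
```

View pics/s4.png

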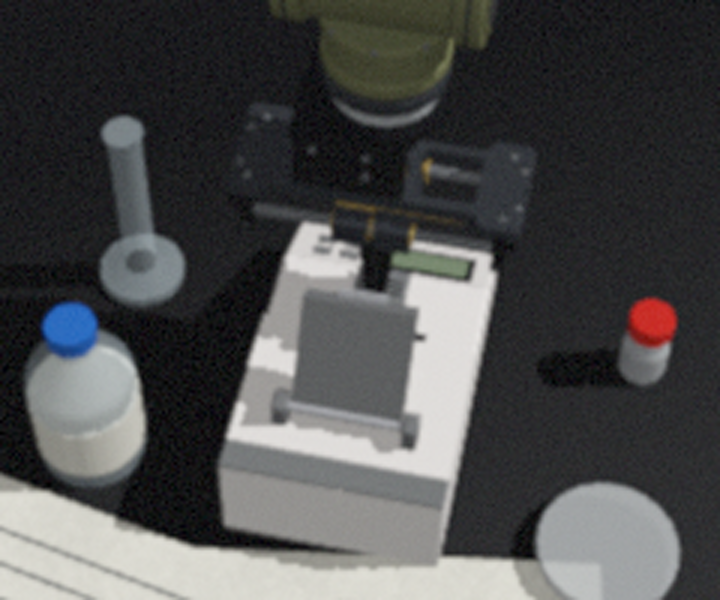

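```bash
cat >> h.py <<'E'
def edge(th,y=0,r=(75,8),hinge=(.6530,.0725,.088),yaw=1.7):
    a=np.arctan2(-r[1],-r[0])%(2*np.pi)-th; L=np.hypot(*r)/1000
    c,s=np.cos(np.radians(yaw)),np.sin(np.radians(yaw))
    x=L*np.cos(a); return np.array([hinge[0]+c*x-s*y,hinge[1]+s*x+c*y,hinge[2]+L*np.sin(a)])
E
python3 -c "
from h import *
for r in [(75,12),(75,0)]:
  for th in [0,.5,.8,.9,1.05,1.2]:
    q=proj('scene',edge(th,r=r));q2=proj('top',edge(th,r=r)); print(r,th,edge(th,r=r).round(3),((q-[200,150])*3).round(1),q2.round(1))
import cv2
cv2.imwrite('pics/t4.png',cv2.resize(manip.capture('top')[130:330,200:440],None,fx=3,fy=3,interpolation=2))
"
```

```text
(75, 12) 0 [0.578 0.07  0.076] [367.7 331.4] [311.2 244.3]
(75, 12) 0.5 [0.581 0.07  0.113] [367.6 301.5] [311.2 237. ]
(75, 12) 0.8 [0.592 0.071 0.133] [364.7 296.1] [310.9 226.9]
(75, 12) 0.9 [0.597 0.071 0.139] [363.2 296.7] [310.8 222.7]
(75, 12) 1.05 [0.605 0.071 0.147] [360.7 299.9] [310.6 215.8]
(75, 12) 1.2 [0.615 0.071 0.154] [357.7 305.8] [310.3 208.3]
(75, 0) 0 [0.578 0.07  0.088] [368.  320.6] [311.2 242.7]
(75, 0) 0.5 [0.587 0.071 0.124] [366.  298.9] [311.  231.7]
(75, 0) 0.8 [0.601 0.071 0.142] [362.1 299.1] [310.7 219.8]
(75, 0) 0.9 [0.606 0.071 0.147] [360.3 301.6] [310.5 215.1]
(75, 0) 1.05 [0.616 0.071 0.153] [357.3 307.7] [310.3 207.7]
(75, 0) 1.2 [0.626 0.072 0.158] [354.  316.4] [310.  199.9]
```

View pics/t4.png

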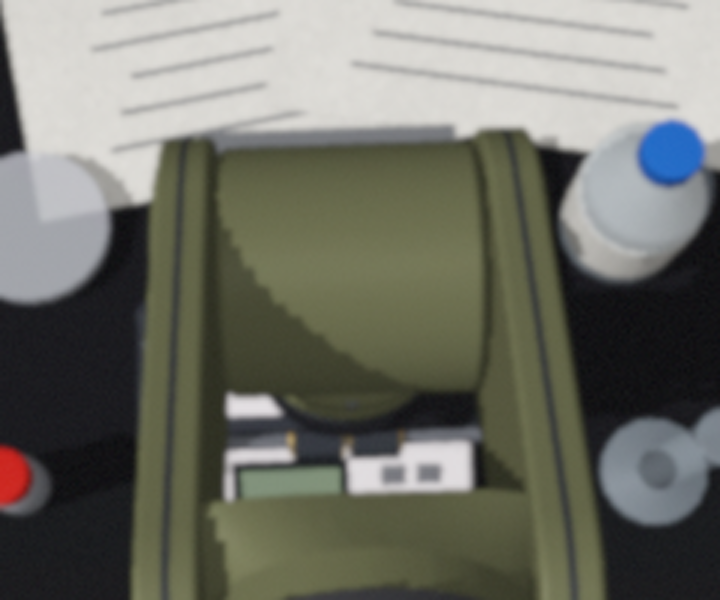

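The top view is blocked by the arm. In the scene view the lid's free edge is at about row 295–300 with its centre at column 358. That matches a sprung angle of about 1.05 rad, which predicts (361,300). Next I let go of the tab by raising straight up.

>>> drive_tool(travel=[[-1,0,0],[-2.5,0,0],[-4,0,0],[-5.5,0.1,0],[-5.9,0.1,0]], dr=[[0,0,0],[0,0,0],[0,0,0],[0,0,0],[0,0,0]], claw=[0,0,0,0,0])

```text
clock: 5.65
ee_pos: [0.5415, 0.0689, 0.1389]
eef_rot: [[0.004, -0.03, 1.0], [0.0, 1.0, 0.03], [-1.0, 0.0, 0.004]]
contact_force: [-0.1, 0.4, 0.5]
width: 0.006
```

>>> drive_tool(travel=[[0,0,0],[0,0,0]], dr=[[0,0,0],[0,0,0]], claw=[0,0])

```text
clock: 5.85
ee_pos: [0.5397, 0.0688, 0.1354]
eef_rot: [[-0.001, -0.03, 1.0], [-0.0, 1.0, 0.03], [-1.0, 0.0, -0.001]]
contact_force: [0.3, -0.2, -0.4]
width: 0.005
```

```bash
python3 -c "
from h import *
import cv2
shift([.5905,.0705,.135])
cv2.imwrite('pics/s5.png',cv2.resize(manip.capture('scene')[150:350,200:440],None,fx=3,fy=3,interpolation=2))"
```

```text
t 5.85 pos [0.5397 0.0688 0.1354] shift cm [0.03 0.02 5.08] dr [ 0.01 -0.04 -0.  ] F [ 0.35 -0.19 -0.36] w 0.00460203838009988
```

View pics/s5.png

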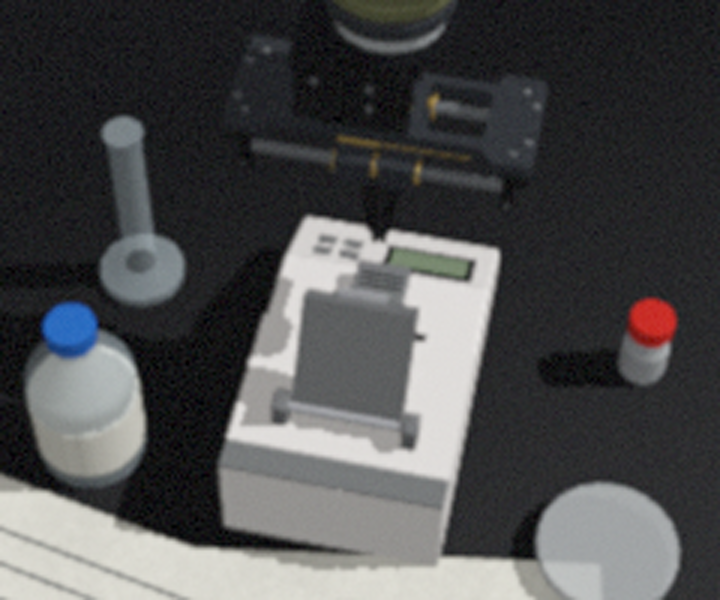

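```bash
python3 -c "
from h import *
for r in [(75,12),(75,0),(75,-3)]:
  for th in [0,.3,.5,.8,1.05,1.2]:
    A=[(proj('scene',edge(th,y=y,r=r))-[200,150])*3 for y in (.035,-.035)]; print(r,th,np.round(A,1).tolist())
print([((proj('scene',edge(0,y=y,r=(0,0)))-[200,150])*3).round(1) for y in (.035,-.035)])
import cv2
cv2.imwrite('pics/w5.png',manip.capture('wrist'))
"
```

```text
(75, 12) 0 [[420.8, 340.8], [314.9, 322.0]]
(75, 12) 0.3 [[422.3, 320.1], [314.8, 301.2]]
(75, 12) 0.5 [[422.3, 311.1], [313.4, 292.0]]
(75, 12) 0.8 [[420.5, 305.9], [309.3, 286.4]]
(75, 12) 1.05 [[417.5, 309.8], [304.4, 290.0]]
(75, 12) 1.2 [[415.1, 315.9], [300.8, 295.8]]
(75, 0) 0 [[421.6, 330.1], [314.8, 311.2]]
(75, 0) 0.3 [[422.1, 314.0], [313.4, 295.0]]
(75, 0) 0.5 [[421.3, 308.5], [311.2, 289.3]]
(75, 0) 0.8 [[418.5, 309.0], [306.1, 289.3]]
(75, 0) 1.05 [[414.7, 317.8], [300.4, 297.7]]
(75, 0) 1.2 [[411.9, 326.6], [296.5, 306.3]]
(75, -3) 0 [[421.8, 327.4], [314.8, 308.5]]
(75, -3) 0.3 [[422.0, 312.5], [313.1, 293.4]]
(75, -3) 0.5 [[421.1, 307.9], [310.7, 288.6]]
(75, -3) 0.8 [[418.0, 309.8], [305.3, 290.1]]
(75, -3) 1.05 [[414.0, 319.8], [299.4, 299.6]]
(75, -3) 1.2 [[411.1, 329.4], [295.5, 308.9]]
[array([399.4, 427.7]), array([288.5, 407.2])]
```

View pics/w5.png

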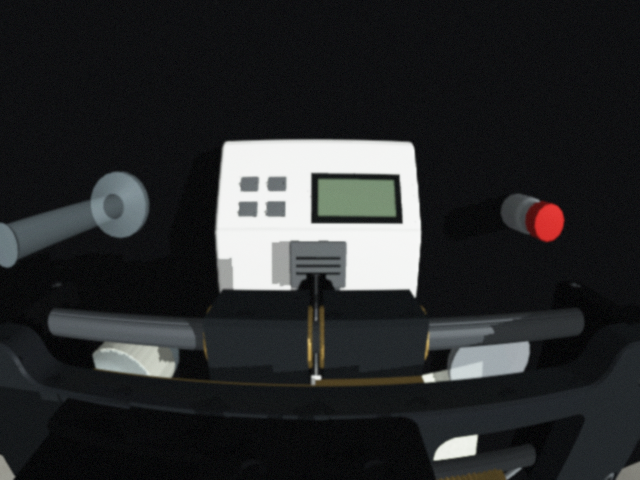

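The measured lid corners (417,308) and (305,292) match the 1.05 rad prediction of (417.5,310) and (304,290), so the lid is sprung up. Wrist: tab at (318,262) and clear of the fingers. Now I'll advance to the lid and push it back.

>>> drive_tool(travel=[[0,0,1.5],[0,0,3],[0,0,4.2],[0,0,4.8],[0,0,5.2]], dr=[[0,0,0],[0,0,0],[0,0,0],[0,0,0],[0,0,0]], claw=[0,0,0,0,0])

```text
clock: 6.45
ee_pos: [0.5918, 0.0703, 0.1352]
eef_rot: [[-0.002, -0.03, 1.0], [-0.0, 1.0, 0.03], [-1.0, -0.0, -0.002]]
contact_force: [-2.4, 0.2, 1.1]
width: 0.002
```

>>> drive_tool(travel=[[0,0,0.4],[0,0,0.8],[0,0,1.2],[-0.1,0,1.6],[-0.2,0,2.0]], dr=[[0,0,0],[0,0,0],[0,0,0],[0,0,0],[0,0,0]], claw=[0,0,0,0,0])

```text
clock: 6.95
ee_pos: [0.6124, 0.0709, 0.1379]
eef_rot: [[0.0, -0.03, 1.0], [0.0, 1.0, 0.03], [-1.0, 0.0, 0.0]]
contact_force: [-1.9, -0.1, -0.1]
width: 0.003
```

```bash
python3 -c "
from h import *
import cv2
shift([.651,.0722,.145])
cv2.imwrite('pics/s6.png',cv2.resize(manip.capture('scene')[150:350,200:440],None,fx=3,fy=3,interpolation=2))"
```

```text
t 6.95 pos [0.6124 0.0709 0.1379] shift cm [-0.71  0.01  3.86] dr [ 0.01  0.02 -0.  ] F [-1.89 -0.11 -0.1 ] w 0.0029956681583171493
```

View pics/s6.png

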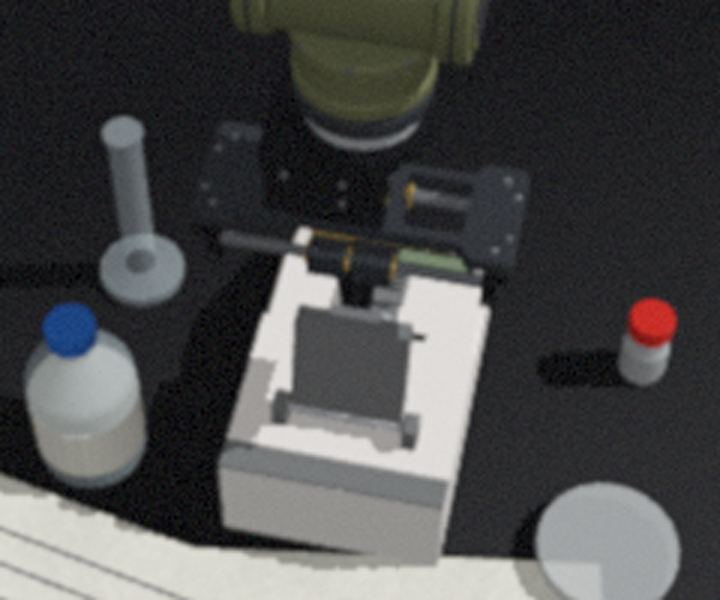

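The finger is at (360,285) against the lid's free edge. The edge has moved back to row ~315 with about 2 N on it, as expected, so I'll keep pushing.

>>> drive_tool(travel=[[-0.1,0,0.5],[-0.2,0,1.0],[-0.3,0,1.5],[-0.4,0,2.0],[-0.5,0,2.5]], dr=[[0,0,0],[0,0,0],[0,0,0],[0,0,0],[0,0,0]], claw=[0,0,0,0,0])

```text
clock: 7.5
ee_pos: [0.6373, 0.0716, 0.1424]
eef_rot: [[-0.001, -0.03, 1.0], [-0.0, 1.0, 0.03], [-1.0, -0.0, -0.001]]
contact_force: [0.1, -0.7, -0.3]
width: 0.007
```

>>> drive_tool(travel=[[0,0,0.4],[-0.1,0,0.7],[-0.2,0,1.0],[-0.2,0,1.2],[-0.2,0,1.2]], dr=[[0,0,0],[0,0,0],[0,0,0],[0,0,0],[0,0,0]], claw=[0,0,0,0,0])

```text
clock: 8.0
ee_pos: [0.6495, 0.072, 0.1449]
eef_rot: [[0.001, -0.03, 1.0], [0.0, 1.0, 0.03], [-1.0, 0.0, 0.001]]
contact_force: [0.2, -0.1, 0.7]
width: 0.004
```

```bash
python3 -c "
from h import *
import cv2
shift([.653,.0722,.145])
cv2.imwrite('pics/s7.png',cv2.resize(manip.capture('scene')[150:350,200:440],None,fx=3,fy=3,interpolation=2))
for r in [(75,12),(75,0)]:
  for th in [1.05,1.6,1.75,1.85,1.9]:
    A=[(proj('scene',edge(th,y=y,r=r))-[200,150])*3 for y in (.035,-.035)]; print(r,th,np.round(A,1).tolist())"
```

```text
t 8.0 pos [0.6495 0.072  0.1449] shift cm [-0.01  0.01  0.36] dr [ 0.01  0.04 -0.  ] F [ 0.18 -0.14  0.72] w 0.004369500657109794
(75, 12) 1.05 [[417.5, 309.8], [304.4, 290.0]]
(75, 12) 1.6 [[406.7, 345.1], [289.8, 324.3]]
(75, 12) 1.75 [[403.1, 360.2], [285.4, 339.2]]
(75, 12) 1.85 [[400.6, 371.4], [282.4, 350.1]]
(75, 12) 1.9 [[399.3, 377.2], [281.0, 355.9]]
(75, 0) 1.05 [[414.7, 317.8], [300.4, 297.7]]
(75, 0) 1.6 [[402.8, 362.1], [285.1, 341.0]]
(75, 0) 1.75 [[399.1, 378.9], [280.8, 357.6]]
(75, 0) 1.85 [[396.6, 390.9], [278.0, 369.4]]
(75, 0) 1.9 [[395.4, 397.1], [276.6, 375.5]]
```

View pics/s7.png

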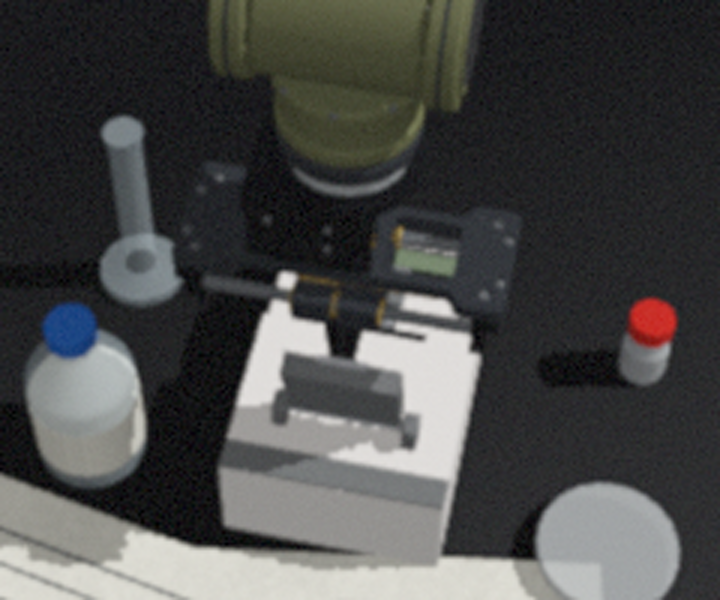

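The lid edge corners are at about (402,372) and (284,352), which puts the angle near 1.83. I'll nudge on in small steps until I feel the stop.

>>> drive_tool(travel=[[0,0,0.15],[0,0,0.3],[0,0,0.3]], dr=[[0,0,0],[0,0,0],[0,0,0]], claw=[0,0,0])

```text
clock: 8.35
ee_pos: [0.6518, 0.0721, 0.1446]
eef_rot: [[-0.001, -0.03, 1.0], [-0.0, 1.0, 0.03], [-1.0, 0.0, -0.001]]
contact_force: [-1.6, 0.4, 0.0]
width: 0.001
```

>>> drive_tool(travel=[[0,0,0.1],[0,0,0.2],[0,0,0.2]], dr=[[0,0,0],[0,0,0],[0,0,0]], claw=[0,0,0])

```text
clock: 8.65
ee_pos: [0.6523, 0.0721, 0.1445]
eef_rot: [[-0.005, -0.03, 1.0], [-0.0, 1.0, 0.03], [-1.0, -0.0, -0.005]]
contact_force: [-8.6, -1.4, 3.7]
width: 0.007
```

It reads 8.6 N against the stop. Backing away now.

>>> drive_tool(travel=[[0,0,-1],[0,0,-2.5],[0,0,-4.5],[-2,0,-7],[-5,0,-9]], dr=[[0,0,0],[0,0,0],[0,0,0],[0,0,0],[0,0,0]], claw=[0,0,0,0,0])

```text
clock: 9.15
ee_pos: [0.5616, 0.0694, 0.1927]
eef_rot: [[-0.004, -0.03, 1.0], [-0.0, 1.0, 0.03], [-1.0, 0.0, -0.004]]
contact_force: [-0.5, -0.4, 0.6]
width: 0.003
```

>>> drive_tool(travel=[[-2,0,-4],[-5,0,-8],[-7,0,-12],[-7,0,-16],[-7,0,-16]], dr=[[0,0,0],[0,0,0],[0,0,0],[0,0,0],[0,0,0]], claw=[0,0,0,0,0])

```text
clock: 9.65
ee_pos: [0.4019, 0.0648, 0.266]
eef_rot: [[0.005, -0.03, 1.0], [0.0, 1.0, 0.03], [-1.0, 0.0, 0.005]]
contact_force: [0.7, -0.1, -0.7]
width: 0.003
```

>>> drive_tool(travel=[[0,0,0],[0,0,0],[0,0,0]], dr=[[0,0,0],[0,0,0],[0,0,0]], claw=[0,0,0])

```text
clock: 9.95
ee_pos: [0.4049, 0.0646, 0.2642]
eef_rot: [[-0.001, -0.03, 1.0], [-0.0, 1.0, 0.03], [-1.0, -0.0, -0.001]]
contact_force: [-0.2, 0.3, -0.9]
width: 0.002
```

```bash
python3 -c "
from h import *
import cv2
shift([.4,.07,.25])
cv2.imwrite('pics/s8.png',cv2.resize(manip.capture('scene')[150:350,200:440],None,fx=3,fy=3,interpolation=2))
cv2.imwrite('pics/t8.png',cv2.resize(manip.capture('top')[130:330,180:460],None,fx=2.8,fy=2.8,interpolation=2))
for r in [(75,12),(75,0)]:
  for th in [1.6,1.75,1.85,1.9]:
    A=[(proj('top',edge(th,y=y,r=r))-[180,130])*2.8 for y in (.035,-.035)]; print(r,th,np.round(A,1).tolist())"
```

```text
t 9.95 pos [0.4049 0.0646 0.2642] shift cm [ 1.42  0.55 -0.47] dr [ 0.   -0.06  0.  ] F [-0.22  0.31 -0.95] w 0.002173575879187834
(75, 12) 1.6 [[294.0, 162.5], [431.3, 157.4]]
(75, 12) 1.75 [[293.3, 140.9], [430.3, 135.8]]
(75, 12) 1.85 [[292.9, 127.2], [429.5, 122.1]]
(75, 12) 1.9 [[292.8, 120.6], [429.1, 115.6]]
(75, 0) 1.6 [[293.3, 140.4], [430.1, 135.3]]
(75, 0) 1.75 [[292.9, 120.5], [428.9, 115.4]]
(75, 0) 1.85 [[292.6, 108.2], [428.1, 103.3]]
(75, 0) 1.9 [[292.6, 102.5], [427.6, 97.5]]
```

View pics/s8.png

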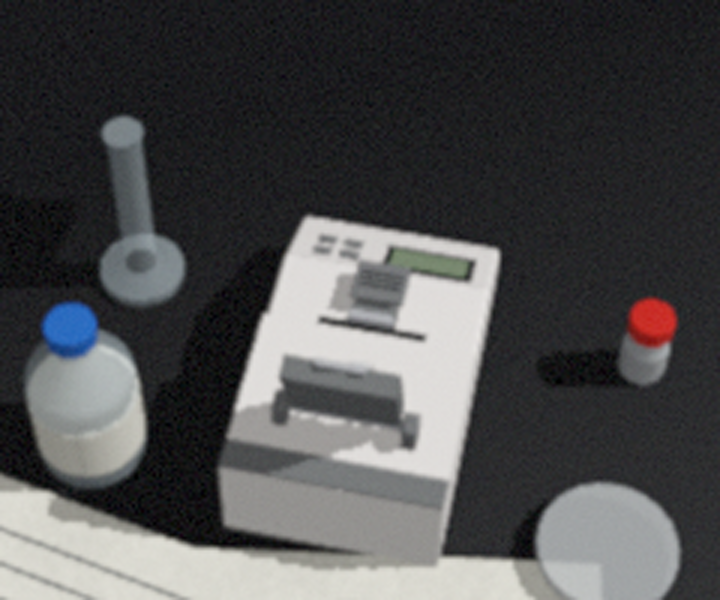

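View pics/t8.png

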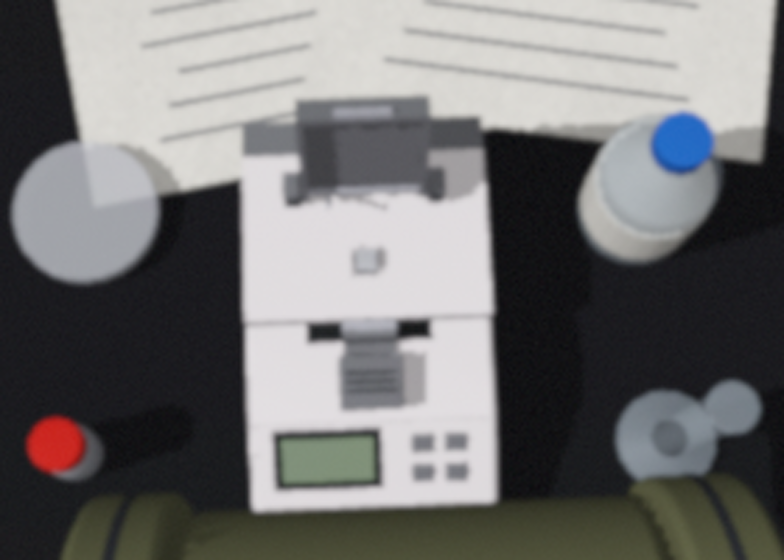

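The top view shows the lid's free-edge band at rows ~98–121, which matches about 1.88–1.9 rad. The cuvette is in its well at (368,260), the tab is clear at (372,380), and the glassware is unmoved.

```bash
python3 -c "
from h import *
print(manip.hand_in())"
```

```text
the job is handed in; nothing more can be done
None
```

I pressed the colorimeter's release tab with the closed fingertips, and the lid sprung up to about 1.05 rad. I then lifted off the tab and pushed the lid's free edge back until it reached its stop. The arm backed clear and I handed the job in at about 10 s of the 38 s allowed; no verdict was reported.

- **Forces:** the tab took about 3.6 N over roughly 5 mm of travel. The lid took about 2 N while moving and read about 9 N at the stop, well under the 40 N limit.
- **Last pictures:** the top view put the lid at about 1.88–1.9 rad, standing open. The tab looked back up, the cuvette was in its well, and the bottle, vial, cylinder and dish looked unmoved. I judged the tab and the objects by eye and did not measure them again.
- **Disagreements:** the scene view could not settle the sprung-up angle from the edge's height alone, so I confirmed it from the lid's corner positions. The cameras agreed on the tab's position to about 2 mm. No check failed.

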